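# Check an electrode pen in the test cup and lay it on its sloped rest

### The arm

A 7-joint arm with a two-finger parallel gripper is mounted at the origin on the work surface. World frame = base frame: x ahead of the robot, y to its left, z up, the work surface at z = 0. Lengths are in m, angles in degrees, forces in N, time in s.
With the tool pointing down it reaches from about 0.35 to 0.9 m from the base axis. Payload 19.9 kg.
Tool frame: the origin (TCP) lies midway between the tips of the shut fingers; the grasp point (between the pads) lies 19 mm behind it (hold_point_z is the z of the grasp point in the tool frame, in m); z points along the fingers, y is the line along which they close (so a half turn about z gives the same grasp; the last joint's range is limited). The gripper opens to 85 mm and grips with 20 to 120 N. Pads are 22 mm wide; open, the fingers measure 114 mm over their backs; the gripper's body (76 mm by 85 mm) begins 54 mm behind the grasp point. The pads swing forward as they close: fully open they stand 13 mm farther back than shut.
Start: joints at [61.736, 23.915, -0.59, 92.452, 0.269, 63.638, -3.037], TCP at [0.273, -0.562, 0.231] pointing down, gripper open.
Joint ranges: [-161.28, 161.28], [-22.2, 115.67], [-73.04, 71.86], [3.21, 147.25], [-68.34, 248.33], [10.77, 114.83], [-161.83, 161.83]. Speed limits (degrees/s): [108.29, 108.29, 136.94, 136.94, 172.46, 172.46, 172.46].

### API

Orientations are given as a 3x3 rotation matrix whose columns are the frame's x, y, z axes.
In Python, from plant import * gives the robot as it stands.
- The arm moves only by the tool arm_command, never from a script. Its argument "commands" is a list of rows, each a list of 5 numbers: the closure, from -1 (fully open) to 1 (shut), then the shift along the tool's x, y, z in units of 300 mm (1.0 is 300 mm), then the turn about the tool's z in units of 180 degrees (1.0 is 180 degrees). In form: [[fingers, x, y, z, roll], ...]. A call has 1 to 5 rows; each row is the pose to reach, as a shift and turn from the pose commanded when the call began, along the tool's axes at that moment, turning the shorter way round; what a row does not reach only later rows make up. A row lasts 1/8 s, in which the tool goes at most 62.5 mm and 10.7 degrees, less where a joint would pass 70% of its speed; a pose out of reach is approached as far as the arm can. A call with a number of a shift or a turn outside -1 to 1 is refused whole. A call with a gripper value outside its range is refused whole. The fingers move at their own pace and stop on an object; "grip_force" is the grip in N (left out, the last holds). Time passes only in rows, so rows that repeat a pose let the fingers close. It gives the time, the measured TCP pose, the force, the opening and the grip force at its end, in the units of the state.
- sense(): the state, without advancing time (a new reading comes with each control period).
- capture(name): name is "scene" or "top" or "wrist"; returns a dict with "pixels" (420x560x3 uint8, red, green, blue), "depth" (420x560 float32, m along the optical axis (not along the pixel's ray), 0 where there is no reading), "camera_matrix" (3x3 intrinsics, pixels), "k1" (the pictures are not rectified: a ray, as slopes to the right and down, at radius r is drawn at 1 + k1 r^2 times it, then the intrinsics apply), "cam_to_world" (4x4, takes a point from camera to world coordinates); the wrist camera has in their place "T_tool_cam" (4x4, takes a point from camera to tool coordinates, whose origin is the TCP and whose axes are the flange's). Camera axes: x right, y down, z forward; pixel columns grow to the right and rows downward; lengths in m; the calibration is good to about 2 mm. A picture is of the moment at which its call begins: read the wrist's pose just before it.
- close_job(): hands the job in; it is judged then, once.
Trained networks look in a picture, given as the dict that the camera call returned (one of the last four; its "shot" number tells which), for a name from the list of things; names that differ only in an ending like _2 or _b are one class to them, and where a whole thing is asked for, a point or a joint stands for the part that bears it (a point fixed in the world has none). Each returns a list of dicts, best first, with "p" (0 to 1); they miss things now and then, are a little off and sometimes report something else, mostly with a low value. They report only what shows in the picture. A call takes as long as a camera call. They do not tell look-alikes from the thing itself.
- boxes_of(picture, name): "pixel" ([column, row] in pixels, amid what is visible of it).
The state is a dict: "time": time; "q": joint angles; "qvel": joint speeds; "effort": joint torques, N m; "eef_pos": TCP position; "eef_rot": TCP orientation; "wrist_force": force on the tool from outside, world axes, zero at the start; "wrist_torque": the same for the moment, N m; "gripper_width": opening from 0.0 (shut) to 1.0 (fully open); "grasp_force": force on a finger pad.
Only numpy, scipy, OpenCV 4.12 (cv2) and the standard library are available. Lean on these libraries where they do the work, as an engineer would, in place of code of your own. Each camera call takes 0.05 s, during which the arm holds its last target. There are 200 camera calls.

### The job

Check the bent electrode pen: lift it off the grey dock and dip its ball tip into the leaning steel cup on the checker until it meets the sprung contact at the bottom and presses it well in, gently (never harder than 15 N), and keep it pressed for about a second. Then take it out and lay it on the blue sloped rest with its handle down in both notches and its bent tip hanging beyond the higher end, and let go. Do not drop the pen, and leave everything else where it stands.

Things in the scene. Friction and masses are not known exactly. Their poses are not given: they have to be found in the camera images.
- pen: Loose bent pen, 70 g, starting on the grey dock: orange handle, 16 x 16 mm square, black at the tail; at its front a steel shank (8 mm diameter) bent down square to it, ending in a brass ball (11 mm). Origin: on the handle's centre line, where to grip it, midway between the dock's uprights. x along the handle to the shank (handle x = -90 to 65 mm, shank at x = 62 mm), z up, away from the ball.
- pen_tip (a point): Centre of the pen's brass ball: at (62, 0, -80) mm in the pen's frame; same axes as the pen.
- dock: Fixed grey stand holding the pen level: base plate 104 x 90 x 12 mm, two uprights 8 mm thick, 36 mm wide, at x = -42 and 42 mm, their open-topped notches 11 mm deep with floors 107 mm above the couch top. Fingers fit between the uprights. Origin: centre of the underside; x along the pen, z up.
- checker: Fixed white wedge-shaped checker, 150 (x) by 200 (y) mm; its panel rises along x at 28 degrees from 45 to 125 mm height. Screen and lamps on its right (-y), the steel test cup on its left (+y). Origin: centre of the underside, z up.
- cup: Steel test cup in the checker's panel, leaning 28 degrees. Origin: centre of its mouth; z out of the mouth along its axis, x up the panel's slope. Inner diameter 24 mm, outer 31; the mouth stands 18 mm proud of the panel. Its bottom is a sprung brass contact disc, whose depth varies and is not told: 20 to 50 mm below the mouth.
- contact (a joint): How far the sprung contact in the test cup is pressed in, along the cup's axis: 0 at rest, 0.005 m at its hard stop. It begins to give at about 1.5 N and is fully down at about 4.5 N.
- rest: Fixed blue stand, the sloped rest: base plate 104 x 90 x 12 mm, two notched uprights, 8 mm thick, 36 mm wide, at x = -42 mm (lower) and 42 mm (higher). Origin: centre of the underside, z up; x towards the higher upright.
- cradle: Sloped seat of the blue rest: origin midway between its notches on the line of their floors, 117 mm above the couch top; x along that line, rising 15 degrees to the higher upright, z square to it. Notches: open at the top, 11 mm deep, 21 mm wide at the floor, 27 at the mouth. A pen lying in both has its origin 8 mm along z from here, x axes together, shank just beyond the higher upright.
- gel_bottle: Bystander, loose: blue gel bottle with a white cap, 54 mm diameter, 150 mm tall. Origin: centre of the underside. Leave it alone.
- paste_jar: Bystander, loose: white jar, 60 mm diameter, 60 mm tall. Origin: centre of the underside. Leave it alone.
- tape_roll: Bystander, loose: roll of paper tape lying flat, 80 mm diameter, 25 mm high. Origin: centre of the underside. Leave it alone.
- pad_tray: Bystander, loose: clear tray for electrode pads, 120 x 170 x 30 mm. Origin: centre of the underside. Leave it alone.
- mug: Bystander, loose: white mug, 80 mm diameter, 95 mm tall. Origin: centre of the underside. Leave it alone.
- pad_box: Bystander, loose: small cardboard box, 70 x 110 x 35 mm. Origin: centre of the underside. Leave it alone.
- meter: Bystander, loose: yellow hand meter lying flat, 140 x 75 x 34 mm. Origin: centre of the underside. Leave it alone.
Not all that is in view belongs to the job. What is shaped like the rest but green is not meant.

How it is judged (in metres and radians):
On the way:
1. the pen's ball tip is inside the test cup and keeps the sprung contact pressed in by more than 2 mm for half a second (value of joint contact above 0.002 m and z of pen_tip in the frame of cup below -0.01 m and x of pen_tip in the frame of cup between -0.012 and 0.012 m and y of pen_tip in the frame of cup between -0.012 and 0.012 m and contact force between pen and checker above 0.5 N), for 0.5 s.
At the end, for the whole second after the job is handed in: The pen lies still on the blue rest, touching it and released: its handle is down in both notches (origin within 6 mm sideways, -25 to +18 mm lengthwise and 4 mm in height of its seated place, handle within 0.12 rad of the seat's line), the shank hanging beyond the higher upright (x of pen in the frame of cradle between -0.025 and 0.018 m and y of pen in the frame of cradle between -0.006 and 0.006 m and z of pen in the frame of cradle between 0.004 and 0.012 m and angle between the x axis of pen and the x axis of cradle, either way round below 0.12 rad and x of pen_tip in the frame of cradle above 0.03 m and z of pen_tip in the frame of cradle below -0.05 m and contact force between pen and rest above 0.2 N and linear speed of pen below 0.02 m/s and contact force between pen and the fingers below 0.05 N).
It fails at once if the pen pushes on the checker or its cup with more than 15 N (contact force between pen and checker above 15 N).
It fails at once if the pen is dropped off the stands (height (world z) of pen below 0.05 m).
It fails at once if a bystander is moved by more than 30 mm (distance of any of gel_bottle, paste_jar, tape_roll, pad_tray, mug, pad_box, meter from where it was at the start of the episode above 0.03 m).
It also fails if it takes over 61 s, if anything falls off the work surface, if the arm or the gripper's body presses on something with over 40 N, if the wrist force passes 120 N, or if a joint passes its speed limit or range.

## Working session

There is one attempt and no reset: what is moved stays moved. The work goes in short steps, Python scripts to look and compute and a tool call to move; the robot and the scene stay as the last step left them, time stands still between calls to the robot, and variables do not carry over. Pictures are saved under pics/ and viewed, at most 12 in all, crops included, and the job is handed in when it is done.

Besides the shell and the picture viewer there is one more tool, called after "Call:" by a JSON object that holds its "fn" and its "kwargs", one argument or row to a line. arm_command: Moves the arm, as the interface text tells. Shifts and turns lie within -1 to 1; 1 stands for 300 mm of shift or 180 degrees of turn. Its arguments: {"type":"object","properties":{"commands":{"type":"array"},"grip_force":{"type":"number"}},"required":["commands"]}

```bash
mkdir -p pics; ls; cat > h.py <<'E'
import numpy as np, cv2, pickle
from plant import *
def save(c,n): cv2.imwrite(f'pics/{n}.png',cv2.cvtColor(c['pixels'],cv2.COLOR_RGB2BGR))
def cloud(c,T=None):
    K=c['camera_matrix'];h,w=c['depth'].shape
    u,v=np.meshgrid(np.arange(w),np.arange(h))
    d=np.array([c['k1'],0,0,0,0],float)
    p=cv2.undistortPoints(np.stack([u,v],-1).reshape(-1,1,2).astype(float),np.array(K,float),d).reshape(h,w,2)
    z=c['depth'][...,None]
    P=np.concatenate([p*z,z],-1)
    T=np.array(c['cam_to_world'] if T is None else T)
    W=P@T[:3,:3].T+T[:3,3]; W[c['depth']==0]=np.nan
    return W
def tool_T(s):
    T=np.eye(4);T[:3,:3]=s['eef_rot'];T[:3,3]=s['eef_pos'];return T
E
python3 - <<'E'
from h import *
names=['pen','pen_tip','dock','checker','cup','rest','cradle','gel_bottle','paste_jar','tape_roll','pad_tray','mug','pad_box','meter']
s=sense();print(s)
for n in ['scene','top']:
    c=capture(n);W=cloud(c);save(c,n+'0');pickle.dump((c,W),open(n+'0.pkl','wb'))
    print(n,c['k1'],np.round(c['cam_to_world'],3).tolist())
    for m in names:
        for b in boxes_of(c,m)[:3]:
            u,v=np.round(b['pixel']).astype(int);print(m,round(b['p'],2),u,v,np.round(W[v,u],3))
print(sense()['time'])
E
```

```text
pics
{'time': 0.0, 'q': array([61.73691238, 23.94812366, -0.59051885, 92.4872904 ,  0.26897141,
       63.63909695, -3.03726865]), 'qvel': array([ 0.03924583, -0.09211669,  0.11815086,  0.02403507, -0.03246958,
        0.03267897, -0.00134097]), 'effort': array([ 6.14681767e-05, -8.64433980e+01,  6.79524522e-01, -4.34896803e+01,
        1.91681727e-02,  7.36703718e-03, -3.51561698e-05]), 'eef_pos': array([ 0.27268822, -0.56196447,  0.23064638]), 'eef_rot': array([[ 8.99670228e-01,  4.36569671e-01, -6.34964899e-04],
       [ 4.36570124e-01, -8.99669551e-01,  1.10745063e-03],
       [-8.77792263e-05, -1.27354707e-03, -9.99999185e-01]]), 'wrist_force': array([ 0.00404626, -0.14322536, -0.22972605]), 'wrist_torque': array([ 0.02439478, -0.01163162,  0.04577212]), 'grasp_force': 0.0, 'gripper_width': 0.9991453775150381}
scene -0.08856037059082938 [[0.67, 0.403, -0.624, 1.166], [0.742, -0.389, 0.546, -0.547], [-0.023, -0.829, -0.559, 0.637], [0.0, 0.0, 0.0, 1.0]]
pen 0.79 178 245 [ 0.529 -0.261  0.119]
pen 0.38 366 279 [0.783 0.003 0.034]
pen_tip 0.55 182 244 [ 0.537 -0.256  0.123]
dock 0.
[... 933 characters left out ...]
238 [0.498 0.32  0.066]
rest 0.82 413 314 [ 0.334 -0.352  0.012]
rest 0.73 276 305 [ 0.346 -0.019  0.009]
rest 0.68 279 217 [ 0.562 -0.021  0.014]
cradle 0.75 269 132 [0.771 0.009 0.035]
cradle 0.55 346 306 [ 0.348 -0.191  0.005]
cradle 0.22 383 236 [ 0.515 -0.256  0.122]
gel_bottle 0.8 340 135 [ 0.746 -0.157  0.116]
paste_jar 0.8 216 144 [0.732 0.137 0.056]
paste_jar 0.38 380 236 [ 0.515 -0.249  0.121]
tape_roll 0.82 345 308 [ 0.343 -0.189 -0.   ]
pad_tray 0.78 145 154 [0.715 0.324 0.001]
mug 0.84 401 150 [ 0.741 -0.325  0.005]
mug 0.34 347 308 [ 0.343 -0.193  0.007]
pad_box 0.85 210 302 [0.351 0.139 0.037]
meter 0.77 265 133 [0.769 0.019 0.032]
meter 0.47 382 235 [ 0.517 -0.254  0.12 ]
1.5
```

View pics/scene0.png

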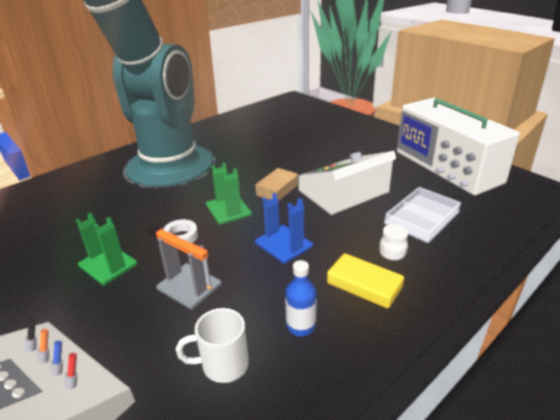

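View pics/top0.png

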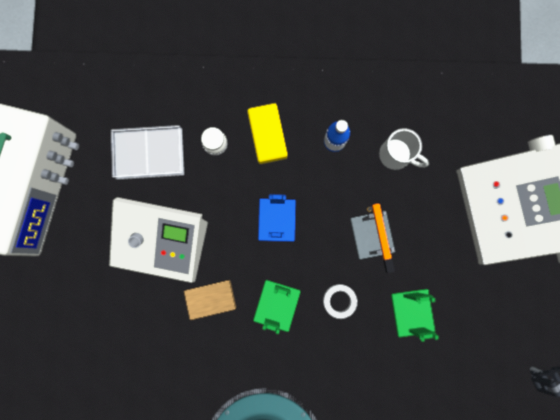

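The pen's orange handle lies on the grey dock: in top it runs from (378,207) at the front to (390,270) at the black tail. The blue rest is at (277,218), the checker at (158,240) with its cup at (135,240), and the green look-alikes are at (277,305) and (413,314). The tool stays vertical, so I plan to pivot the pen in the grip against a dock upright. Next I'll measure.

```bash
python3 - <<'E'
from h import *
np.set_printoptions(suppress=True,precision=4)
def pca(P):
    c=P[:,:2].mean(0);u,s,v=np.linalg.svd(P[:,:2]-c,full_matrices=False);d=v[0]*np.sign(v[0,0]);return c,np.degrees(np.arctan2(d[1],d[0]))
for n in ['top','scene']:
    c,W=pickle.load(open(n+'0.pkl','rb'))
    hsv=cv2.cvtColor(c['pixels'],cv2.COLOR_RGB2HSV).astype(int);H,S,V=np.moveaxis(hsv,-1,0)
    x,y,z=np.moveaxis(W,-1,0)
    print('==',n,'table z',np.nanmedian(z[(abs(x-.6)<.05)&(abs(y+.1)<.03)&(V<60)]))
    m=(H>5)&(H<18)&(S>180)&(z>.09)&(z<.16)&(abs(y+.25)<.12)
    P=W[m];print('pen',m.sum(),pca(P),'z',np.percentile(P[:,2],[5,50,95]))
    cc,a=pca(P);d=np.array([np.cos(np.radians(a)),np.sin(np.radians(a))]);print(' along',np.percentile((P[:,:2]-cc)@d,[0,1,99,100]),'end',cc+d*((P[:,:2]-cc)@d).max())
    # dock
    m=(S<90)&(z>.006)&(z<.02)&(abs(y+.25)<.08)&(abs(x-.52)<.09)&(V>70)
    r=cv2.minAreaRect(W[m][:,:2].astype(np.float32)*1000);print('dock base',m.sum(),r,np.nanmedian(W[m][:,2]))
    m=(S<90)&(z>.07)&(z<.13)&(abs(y+.25)<.08)&(abs(x-.52)<.09)&(V>70)
    print('dock up',m.sum(),W[m].mean(0) if m.any() else'')
    # rest
    b=(H>100)&(H<125)&(S>150)&(abs(y)<.1)&(abs(x-.55)<.12)
    m=b&(z>.006)&(z<.02);r=cv2.minAreaRect(W[m][:,:2].astype(np.float32)*1000);print('rest base',m.sum(),r,np.nanmedian(z[m]))
    m=b&(z>.08)
    P=W[m];
    if len(P):
      lo=P[P[:,0]<.54];hi=P[P[:,0]>.54]
      for Q in (lo,hi):
        if len(Q): print(' up',len(Q),Q.mean(0),Q.min(0),Q.max(0))
    # checker panel
    m=(z>.03)&(z<.2)&(abs(x-.5)<.12)&(abs(y-.22)<.14)&(S<40)&(V>120)
    P=W[m]
    from numpy.linalg import lstsq
    k=np.ones(len(P),bool)
    for i in range(15):
        co=lstsq(np.c_[P[k,:2],np.ones(k.sum())],P[k,2],rcond=None)[0];e=P[:,2]-np.c_[P[:,:2],np.ones(len(P))]@co;k=abs(e)<max(.003,.03*.75**i)
    print('panel',k.sum(),co,'slope',np.degrees(np.arctan(np.hypot(co[0],co[1]))),'dir',np.degrees(np.arctan2(co[1],co[0])))
    nn=np.r_[-co[:2],1];nn/=np.linalg.norm(nn)
    q=(abs(x-.5)<.1)&(abs(y-.3)<.06)
    dist=(W-np.array([0,0,co[2]]))@nn
    mm=q&(dist>.013)&(dist<.025);print(' cup rim',mm.sum(),W[mm].mean(0) if mm.any() else '',np.median(dist[mm]) if mm.any() else '')
    r=cv2.minAreaRect(P[k][:,:2].astype(np.float32)*1000);print(' panel rect',r)
E
python3 -c "
import cv2
a=cv2.imread('pics/top0.png');b=cv2.imread('pics/scene0.png')
f=lambda i,x,y:cv2.resize(i[y:y+100,x:x+130],(390,300),interpolation=cv2.INTER_CUBIC)
import numpy as np
cv2.imwrite('pics/crops.png',np.vstack([np.hstack([f(a,95,190),f(a,325,190)]),np.hstack([f(b,285,130),f(b,220,175)])]))"
```

```text
== top table z -0.00012504558976955682
pen 106 (array([ 0.5247, -0.2492]), np.float64(12.82197631500068)) z [0.1151 0.1216 0.1254]
 along [-0.0628 -0.0624  0.0636  0.0639] end [ 0.587 -0.235]
dock base 1025 ((524.2172241210938, -252.4334259033203), (104.41927337646484, 90.13063049316406), 12.397836685180664) 0.011648165287758472
dock up 93 [ 0.5253 -0.2471  0.1083]
rest base 1333 ((554.8519287109375, -14.86965560913086), (89.82179260253906, 103.11478424072266), 89.69754791259766) 0.01183874485099623
 up 81 [ 0.5137 -0.0156  0.1084] [ 0.5071 -0.0332  0.0953] [0.5196 0.0031 0.1194]
 up 90 [ 0.5966 -0.0155  0.1239] [ 0.5909 -0.0331  0.0808] [0.6042 0.0029 0.1459]
panel 3752 [ 0.5201 -0.0966 -0.1431] slope 27.877071377657625 dir -10.524230588374675
 cup rim 71 [0.4895 0.3087 0.1009] 0.017132755412859937
 panel rect ((490.70562744140625, 269.07012939453125), (200.3886260986328, 152.50743103027344), 80.11534881591797)
== scene table z nan
pen 427 (array([ 0.5318, -0.2558]), np.float64(13.286003092477706)) z [0.1131 0.122  0.1238]
 along [-0.0693 -0.0671  0.0588  0.0596] end [ 0.5898 -0.2421]
dock base 1171 ((524.1571655273438, -252.54400634765625), (106.26495361328125, 92.85853576660156), 12.380305290222168) 0.012381748823177108
dock up 469 [ 0.5375 -0.2573  0.0903]
rest base 901 ((557.166015625, -15.356056213378906), (92.56741333007812, 104.1824951171875), 89.25764465332031) 0.011743889114055217
 up 174 [ 0.5182 -0.0186  0.0965] [ 0.5077 -0.0343  0.0801] [0.5227 0.0009 0.1168]
 up 339 [ 0.6017 -0.0188  0.1106] [ 0.5915 -0.0352  0.08  ] [0.6065 0.0027 0.1399]
panel 203 [ 0.1988  0.0596 -0.0423] slope 11.727662677020986 dir 16.695859565907252
 cup rim 234 [0.5433 0.3042 0.1042] 0.02033643580588912
 panel rect ((490.8934631347656, 267.92626953125), (201.80877685546875, 149.49169921875), 81.1044692993164)
  return np.nanmean(a, axis, out=out, keepdims=keepdims)
```

View pics/crops.png

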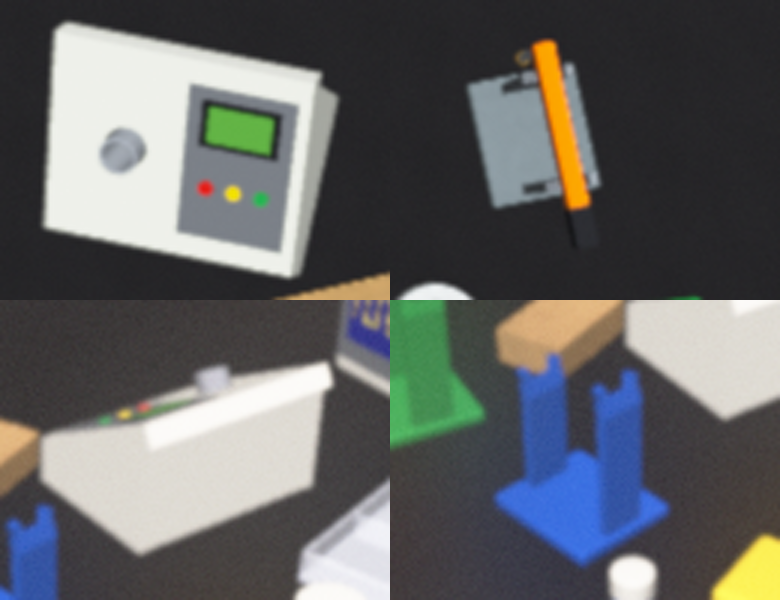

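Crops show the cup at top (135,240), and the blue rest's higher upright is the one at x≈0.60. The pen sits straight on the dock. Now I'll work out the approach.

```bash
cat >> h.py <<'E'
def plan(p,yaw=None):
    s=sense();R=np.array(s['eef_rot']);sh=R.T@(np.array(p)-s['eef_pos'])/.3
    y0=np.degrees(np.arctan2(R[1,0],R[0,0]));t=0 if yaw is None else (y0-yaw+180)%360-180
    print('shift',np.round(sh,4),'turn',round(t/180,4),'rows',round(max(np.linalg.norm(sh)*300/62.5,abs(t)/10.7),1),'yaw',round(y0,2),'t',s['time'],'F',np.round(s['wrist_force'],2))
E
python3 - <<'E'
from h import *
import plant;print(getattr(plant,'hold_point_z',None))
plan([.5245,-.2525,.19],12.4)
E
```

```text
-0.0187
shift [ 1.2053 -0.5627  0.1375] turn 0.0749 rows 6.4 yaw 25.89 t 1.5 F [-0.61  0.76 -0.45]
```

Call:
{"fn": "arm_command", "kwargs": {
  "commands": [
    [-1,0.2,-0.09,0.02,0.035],
    [-1,0.4,-0.18,0.04,0.075],
    [-1,0.6,-0.28,0.07,0.075],
    [-1,0.8,-0.37,0.1,0.075],
    [-1,1.0,-0.47,0.13,0.075]
  ],
  "grip_force": 20
}}

```text
time: 2.12
eef_pos: [0.4693, -0.3196, 0.1951]
eef_rot: [[0.977, 0.214, 0.0], [0.214, -0.977, -0.0], [0.0, 0.0, -1.0]]
wrist_force: [0.9, -1.2, -0.1]
gripper_width: 0.999
grasp_force: 0.0
```

```bash
python3 - <<'E'
from h import *
plan([.5245,-.2525,.19],12.4)
E
```

```text
shift [ 0.2277 -0.1789  0.0171] turn -0.0001 rows 1.4 yaw 12.38 t 2.125 F [ 0.92 -1.19 -0.06]
```

Call:
{"fn": "arm_command", "kwargs": {
  "commands": [
    [-1,0.12,-0.09,0.01,0],
    [-1,0.22,-0.175,0.017,0],
    [-1,0.22,-0.175,0.017,0]
  ]
}}

```text
time: 2.5
eef_pos: [0.5231, -0.2527, 0.1898]
eef_rot: [[0.976, 0.219, 0.0], [0.219, -0.976, 0.001], [0.001, -0.001, -1.0]]
wrist_force: [-0.2, -0.1, 0.9]
gripper_width: 1.0
grasp_force: 0.0
```

```bash
python3 - <<'E'
from h import *
plan([.5245,-.2525,.096],12.4)
s=sense();c=capture('wrist');save(c,'w1');print(np.round(c['T_tool_cam'],3).tolist())
W=cloud(c,tool_T(s)@np.array(c['T_tool_cam']))
hsv=cv2.cvtColor(c['pixels'],cv2.COLOR_RGB2HSV).astype(int);H,S,V=np.moveaxis(hsv,-1,0);z=W[...,2]
m=(H>5)&(H<18)&(S>170)&(z>.118)&(z<.13);P=W[m]
print(m.sum(),np.median(P,0),cv2.minAreaRect((P[:,:2]*1000).astype(np.float32)))
m=(S<90)&(V>60)&(z>.1)&(z<.12);print(m.sum(),W[m].mean(0),W[m].min(0),W[m].max(0))
E
```

```text
shift [0.0047 0.0008 0.3128] turn 0.0014 rows 1.5 yaw 12.65 t 2.5 F [-0.25 -0.12  0.89]
[[-0.0, -0.956, -0.294, 0.075], [1.0, -0.0, -0.0, -0.001], [0.0, -0.294, 0.956, -0.143], [0.0, 0.0, 0.0, 1.0]]
268 [ 0.52823898 -0.24700601  0.12281125] ((525.94873046875, -252.90879821777344), (125.97577667236328, 15.811532974243164), 12.594125747680664)
932 [ 0.5234767  -0.25317008  0.1135024 ] [ 0.47466275 -0.28093165  0.10013557] [ 0.58876288 -0.22538196  0.1199879 ]
```

View pics/w1.png

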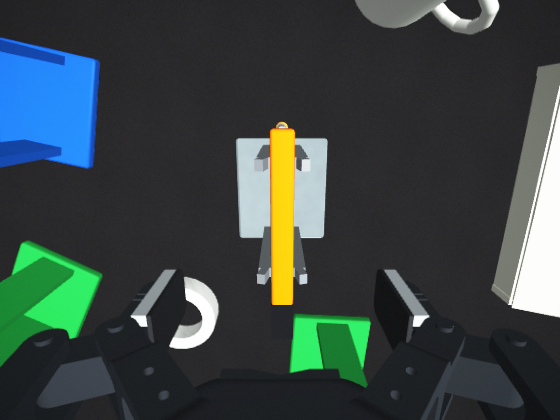

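The wrist view shows the pen midway between the fingers (column 283), with its front at (282,128). I'll descend and grip.

Call:
{"fn": "arm_command", "kwargs": {
  "commands": [
    [-1,0.003,0,0.15,0],
    [-1,0.005,0,0.31,0.0],
    [-1,0.005,0,0.313,0.0],
    [0.6,0.005,0,0.313,0.0],
    [1,0.005,0,0.313,0.0]
  ],
  "grip_force": 40
}}

```text
time: 3.18
eef_pos: [0.5237, -0.2561, 0.0982]
eef_rot: [[0.977, 0.214, 0.003], [0.214, -0.977, -0.001], [0.002, 0.002, -1.0]]
wrist_force: [0.2, 0.1, -0.2]
gripper_width: 0.605
grasp_force: 0.0
```

Call:
{"fn": "arm_command", "kwargs": {
  "commands": [
    [1,0,0,0,0],
    [1,0,0,0,0],
    [1,0,0,0,0]
  ]
}}

```text
time: 3.55
eef_pos: [0.5231, -0.2556, 0.097]
eef_rot: [[0.977, 0.214, 0.001], [0.214, -0.977, -0.0], [0.001, 0.001, -1.0]]
wrist_force: [-2.7, 0.6, 8.1]
gripper_width: 0.181
grasp_force: 39.4
```

Call:
{"fn": "arm_command", "kwargs": {
  "commands": [
    [1,0,0,-0.05,0],
    [1,0,0,-0.2,0],
    [1,0,0,-0.35,0],
    [1,-0.15,-0.006,-0.35,0],
    [1,-0.293,-0.006,-0.35,0]
  ]
}}

```text
time: 4.18
eef_pos: [0.4357, -0.2726, 0.2024]
eef_rot: [[0.977, 0.215, 0.001], [0.215, -0.977, -0.001], [0.001, 0.001, -1.0]]
wrist_force: [0.4, -0.6, -1.0]
gripper_width: 0.181
grasp_force: 39.2
```

Call:
{"fn": "arm_command", "kwargs": {
  "commands": [
    [1,0,0,0,0],
    [1,0,0,0.1,0],
    [1,0,0,0.2,0],
    [1,0,0,0.32,0],
    [1,0,0,0.34,0]
  ]
}}

```text
time: 4.8
eef_pos: [0.4363, -0.2718, 0.098]
eef_rot: [[0.977, 0.215, -0.002], [0.215, -0.977, 0.002], [-0.002, -0.002, -1.0]]
wrist_force: [0.3, 0.1, 0.1]
gripper_width: 0.178
grasp_force: 39.2
```

```bash
python3 - <<'E'
from h import *
s=sense();print(s['eef_pos'],s['wrist_force'],s['wrist_torque'],s['gripper_width'],s['grasp_force'])
c=capture('scene');save(c,'s1');c2=capture('wrist')
a=cv2.resize(c['pixels'][190:330,90:280],(543,400));b=cv2.resize(c2['pixels'],(533,400))
cv2.imwrite('pics/c1.png',cv2.cvtColor(np.hstack([a,b])[:, :,:],cv2.COLOR_RGB2BGR)[:,:])
i=cv2.imread('pics/c1.png');cv2.imwrite('pics/c1.png',cv2.resize(i,(800,300)))
E
```

```text
[ 0.43625596 -0.27178247  0.098013  ] [0.3100025  0.13693492 0.06791257] [ 0.04979506 -0.04400504 -0.00546978] 0.17783424269361364 39.19214308261871
```

View pics/c1.png

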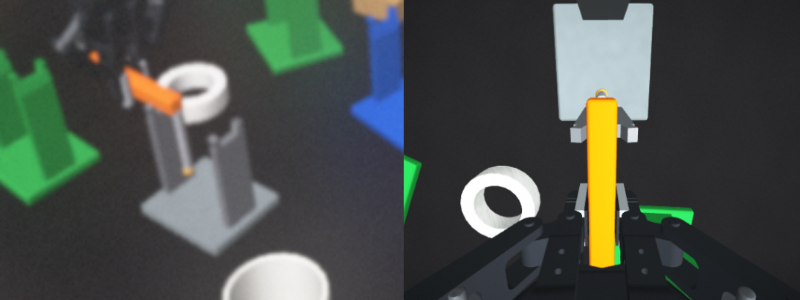

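The pen is held level, with its nose over the rear upright's notch and the shank between the uprights. I'll press down gently at low grip to pivot it nose-up.

Call:
{"fn": "arm_command", "kwargs": {
  "commands": [
    [1,0,0,0,0],
    [1,0,0,0.015,0],
    [1,0,0,0.03,0],
    [1,0,0,0.04,0],
    [1,0,0,0.04,0]
  ],
  "grip_force": 20
}}

```text
time: 5.52
eef_pos: [0.4369, -0.273, 0.0878]
eef_rot: [[0.977, 0.214, 0.001], [0.214, -0.977, -0.001], [0.001, 0.001, -1.0]]
wrist_force: [-2.9, -0.8, 5.7]
gripper_width: 0.175
grasp_force: 41.8
```

Call:
{"fn": "arm_command", "kwargs": {
  "commands": [
    [1,0,0,0.01,0],
    [1,0,0,0.02,0],
    [1,0,0,0.03,0],
    [1,0,0,0.037,0],
    [1,0,0,0.037,0]
  ]
}}

```text
time: 6.15
eef_pos: [0.4377, -0.273, 0.077]
eef_rot: [[0.977, 0.214, 0.002], [0.214, -0.977, -0.001], [0.002, 0.002, -1.0]]
wrist_force: [0.0, -0.1, 8.6]
gripper_width: 0.179
grasp_force: 44.8
```

```bash
cat >> h.py <<'E'
def penpose(show=0):
    """pen from the wrist camera: orange top face plane -> pitch, nose; in tool frame"""
    s=sense();c=capture('wrist');C=cloud(c,c['T_tool_cam'])
    hsv=cv2.cvtColor(c['pixels'],cv2.COLOR_RGB2HSV).astype(int);H,S,V=np.moveaxis(hsv,-1,0)
    m=(H>5)&(H<22)&(S>150)&(V>120)&(abs(C[...,1])<.02)&(C[...,2]<.04)&(C[...,0]>-.1);P=C[m]
    k=np.ones(len(P),bool)
    for i in range(10):
        co=np.polyfit(P[k,0],P[k,2],1);e=P[:,2]-np.polyval(co,P[:,0]);k=abs(e)<max(.0025,.02*.7**i)
    Q=P[k];yl=np.polyfit(Q[:,0],Q[:,1],1);pit=-np.degrees(np.arctan(co[0]))
    print('pitch up',round(pit,2),'yaw in tool',round(np.degrees(np.arctan(yl[0])),2),'x',np.round(np.percentile(Q[:,0],[1,99.5]),4),'ztop@0',round(co[1],4),'n',k.sum(),'std',e[k].std())
    return c,C,s
E
python3 - <<'E'
from h import *
c,C,s=penpose();print(s['eef_pos'],s['wrist_force'],s['wrist_torque'],s['time'])
save(c,'w3')
E
```

```text
pitch up 21.81 yaw in tool 2.03 x [-0.0539  0.0602] ztop@0 -0.0285 n 1142 std 0.001238088996806575
[ 0.43767399 -0.2729648   0.07699477] [ 0.04202193 -0.08262069  8.62713934] [ 0.11246192 -0.4804798  -0.01475281] 6.15
```

Call:
{"fn": "arm_command", "kwargs": {
  "commands": [
    [1,0,0,0.007,0],
    [1,0,0,0.014,0],
    [1,0,0,0.021,0],
    [1,0,0,0.021,0]
  ]
}}

```text
time: 6.7
eef_pos: [0.4376, -0.2731, 0.0707]
eef_rot: [[0.977, 0.214, 0.002], [0.214, -0.977, -0.001], [0.002, 0.002, -1.0]]
wrist_force: [0.0, -0.2, 8.2]
gripper_width: 0.179
grasp_force: 47.0
```

```bash
python3 - <<'E'
from h import *
c,C,s=penpose();print(s['eef_pos'],s['wrist_force'],s['wrist_torque'],s['time'])
save(c,'w4')
E
```

```text
pitch up 29.8 yaw in tool -1.38 x [-0.0555  0.0552] ztop@0 -0.0296 n 803 std 0.0007594940597118481
[ 0.43762298 -0.27308627  0.0707481 ] [ 0.03812573 -0.23322401  8.19568972] [-0.02205501 -0.39787488  0.00595492] 6.7
```

View pics/w4.png

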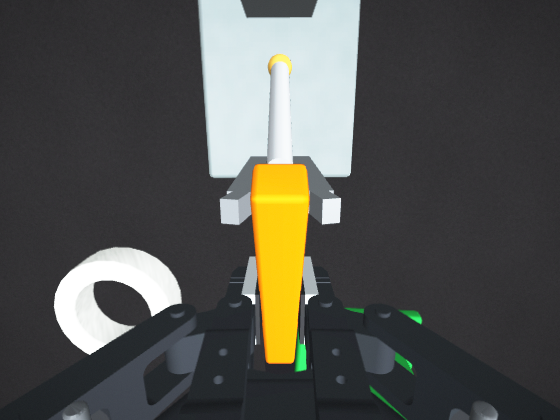

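The wrist view shows the pen pitched nose-up ~29°, with the shank visible and the ball at (280,65). I'll grip hard and lift.

Call:
{"fn": "arm_command", "kwargs": {
  "commands": [
    [1,0,0,0,0],
    [1,0,0,0,0],
    [1,0,0,-0.1,0],
    [1,0,0,-0.3,0],
    [1,0,0,-0.52,0]
  ],
  "grip_force": 110
}}

```text
time: 7.38
eef_pos: [0.4363, -0.2723, 0.2242]
eef_rot: [[0.977, 0.214, -0.0], [0.214, -0.977, 0.0], [-0.0, -0.0, -1.0]]
wrist_force: [0.2, -0.7, -0.9]
gripper_width: 0.172
grasp_force: 107.3
```

Call:
{"fn": "arm_command", "kwargs": {
  "commands": [
    [1,0,0,0,0],
    [1,0,0,0,0]
  ]
}}

```text
time: 7.62
eef_pos: [0.4364, -0.2724, 0.2221]
eef_rot: [[0.977, 0.214, 0.0], [0.214, -0.977, -0.0], [0.0, 0.0, -1.0]]
wrist_force: [0.4, 0.7, -1.5]
gripper_width: 0.166
grasp_force: 107.3
```

```bash
python3 - <<'E'
from h import *
c,C,s=penpose();print(s['eef_pos'],s['wrist_force'],s['wrist_torque'],s['time'])
for b in boxes_of(c,'pen_tip')[:2]: print(b)
hsv=cv2.cvtColor(c['pixels'],cv2.COLOR_RGB2HSV).astype(int);H,S,V=np.moveaxis(hsv,-1,0)
m=(H>8)&(H<35)&(S>90)&(V>80)&(C[...,2]>-.02)&(C[...,2]<.06)&(abs(C[...,1])<.03)&(C[...,0]>.075)
v,u=np.nonzero(m);print(m.sum(),u.mean(),v.mean(),C[m].mean(0),C[m].min(0),C[m].max(0))
plan([.3755,.3295,.215],-10.3)
E
```

```text
pitch up 26.26 yaw in tool 2.25 x [-0.0552  0.0588] ztop@0 -0.0272 n 893 std 0.001386402801824048
[ 0.43640605 -0.27241575  0.22212023] [ 0.39015011  0.67251015 -1.47407349] [-0.0336322   0.03640016  0.08374338] 7.625
{'pixel': [278.6, 226.6], 'p': 0.69}
205 279.4780487804878 62.36585365853659 [ 0.09693444 -0.00065673  0.01371435] [ 0.09196248 -0.00586686  0.010531  ] [0.10041725 0.00457182 0.01676351]
shift [ 0.2332 -2.0022  0.0227] turn 0.126 rows 9.7 yaw 12.39 t 7.725 F [ 0.48 -0.16 -0.66]
```

Call:
{"fn": "arm_command", "kwargs": {
  "commands": [
    [1,0.02,-0.15,0,0.03],
    [1,0.04,-0.35,0,0.06],
    [1,0.07,-0.55,0,0.09],
    [1,0.09,-0.75,0,0.126],
    [1,0.116,-0.95,0,0.126]
  ]
}}

```text
time: 8.35
eef_pos: [0.4085, 0.0151, 0.2214]
eef_rot: [[0.984, -0.181, -0.002], [-0.181, -0.984, 0.0], [-0.001, 0.0, -1.0]]
wrist_force: [1.5, 0.6, -0.6]
gripper_width: 0.168
grasp_force: 107.3
```

```bash
python3 - <<'E'
from h import *
plan([.3755,.3295,.21],-10.3)
E
```

```text
shift [-0.2973 -1.0109  0.0382] turn -0.0006 rows 5.1 yaw -10.41 t 8.35 F [ 1.46  0.63 -0.56]
```

Call:
{"fn": "arm_command", "kwargs": {
  "commands": [
    [1,-0.06,-0.2,0,0],
    [1,-0.12,-0.4,0.01,0],
    [1,-0.18,-0.6,0.02,0],
    [1,-0.24,-0.8,0.03,0],
    [1,-0.29,-0.95,0.038,0]
  ]
}}

```text
time: 8.98
eef_pos: [0.3737, 0.3114, 0.2098]
eef_rot: [[0.984, -0.178, -0.002], [-0.178, -0.984, -0.0], [-0.002, 0.0, -1.0]]
wrist_force: [0.1, -0.7, -0.4]
gripper_width: 0.172
grasp_force: 107.3
```

Call:
{"fn": "arm_command", "kwargs": {
  "commands": [
    [1,0,-0.04,0,0],
    [1,0,-0.04,0,0],
    [1,0,-0.04,0,0]
  ]
}}

```text
time: 9.35
eef_pos: [0.3772, 0.3197, 0.2104]
eef_rot: [[0.984, -0.18, -0.001], [-0.18, -0.984, -0.001], [-0.0, 0.001, -1.0]]
wrist_force: [0.4, -0.0, -0.8]
gripper_width: 0.171
grasp_force: 107.4
```

```bash
python3 - <<'E'
from h import *
np.set_printoptions(suppress=True,precision=4)
c,C,s=penpose();save(c,'w5');pickle.dump((c,C,s),open('w5.pkl','wb'))
print(s['eef_pos'],s['time'])
hsv=cv2.cvtColor(c['pixels'],cv2.COLOR_RGB2HSV).astype(int);H,S,V=np.moveaxis(hsv,-1,0)
m=(H>8)&(H<35)&(S>90)&(V>80)&(C[...,2]>-.02)&(C[...,2]<.06)&(abs(C[...,1])<.03)&(C[...,0]>.075)
print('ball',m.sum(),C[m].mean(0))
from scipy.optimize import least_squares
P=C[m];r=least_squares(lambda p:np.linalg.norm(P-p,axis=1)-.0055,P.mean(0)+[0,0,.004],loss='soft_l1',f_scale=.001);print('ball centre tool',r.x)
m=(S<70)&(abs(C[...,1])<.012)&(C[...,2]<.012)&(C[...,2]>-.045)&(C[...,0]>.056)&(C[...,0]<.093)
P=C[m];co=np.polyfit(P[:,2],P[:,0],1);print('shank',m.sum(),'tilt',np.degrees(np.arctan(co[0])),np.polyfit(P[:,2],P[:,1],1)[0])
T=tool_T(s);W=C@T[:3,:3].T+T[:3,3];x,y,z=np.moveaxis(W,-1,0)
for b in boxes_of(c,'cup')[:2]:
    u,v=np.round(b['pixel']).astype(int);print(b,W[v,u])
t=capture('top');save(t,'t5')
for b in boxes_of(t,'cup')[:2]: print('top',b)
E
```

```text
pitch up 29.4 yaw in tool 0.04 x [-0.0526  0.0553] ztop@0 -0.0301 n 7375 std 0.0005982978551071169
[0.3772 0.3197 0.2104] 9.35
ball 208 [ 0.0967 -0.0007  0.0137]
ball centre tool [ 0.0945 -0.0007  0.0168]
shank 1807 tilt 29.49221313914588 0.0007549752846979642
{'pixel': [263.1, 53.4], 'p': 0.6} [0.5011 0.3117 0.0549]
top {'pixel': [131.8, 236.9], 'p': 0.61}
top {'pixel': [373.3, 235.4], 'p': 0.36}
```

View pics/w5.png

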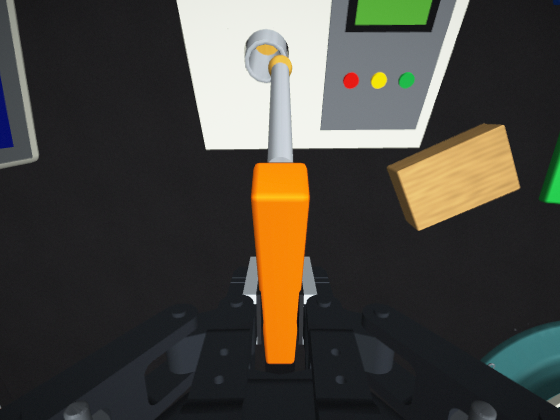

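The wrist view shows the cup mouth at (266,57) with its brass disc visible inside at (268,50), and the ball at (281,65). The pitch is 29.4°, close to the cup's 28°. Next, I'll fit the cup in this picture.

```bash
cat > cupfit.py <<'E'
from h import *
from scipy.optimize import least_squares
np.set_printoptions(suppress=True,precision=4)
def ray(c,uv):
    p=cv2.undistortPoints(np.array(uv,float).reshape(1,1,2),np.array(c['camera_matrix'],float),np.array([c['k1'],0,0,0,0],float)).ravel()
    return np.r_[p,1]
def ballc(c,C):
    hsv=cv2.cvtColor(c['pixels'],cv2.COLOR_RGB2HSV).astype(int);H,S,V=np.moveaxis(hsv,-1,0)
    m=(H>8)&(H<35)&(S>90)&(V>80)&(C[...,2]>0)&(C[...,2]<.03)&(abs(C[...,1])<.02)&(C[...,0]>.075)
    v,u=np.nonzero(m);(cx,cy),r=cv2.minEnclosingCircle(np.c_[u,v].astype(np.float32))
    K=np.array(c['camera_matrix']);d=.0055*K[0,0]/r
    T=np.array(c['T_tool_cam']);p=T[:3,:3]@(ray(c,(cx,cy))*d)+T[:3,3]
    p2=T[:3,:3]@(ray(c,(cx,cy))*(np.median(c['depth'][m])+.0035))+T[:3,3]
    print('ball px',cx,cy,r,'by size',p,'by depth',p2);return p2
def cup(c,W,box):
    x,y,z=np.moveaxis(W,-1,0)
    hsv=cv2.cvtColor(c['pixels'],cv2.COLOR_RGB2HSV).astype(int);H,S,V=np.moveaxis(hsv,-1,0)
    q=(x>.4)&(x<.6)&(y>.2)&(y<.38)&(z>.04)&(z<.13)&(S<40)&(V>140);P=W[q];k=np.ones(len(P),bool)
    for i in range(15):
        co=np.linalg.lstsq(np.c_[P[k,:2],np.ones(k.sum())],P[k,2],rcond=None)[0];e=P[:,2]-np.c_[P[:,:2],np.ones(len(P))]@co;k=abs(e)<max(.002,.02*.75**i)
    n=np.r_[-co[:2],1];n/=np.linalg.norm(n);print('panel',k.sum(),co,'tilt',np.degrees(np.arccos(n[2])),'dir',np.degrees(np.arctan2(co[1],co[0])))
    D=(W-np.array([0,0,co[2]]))@n
    v,u=np.mgrid[:z.shape[0],:z.shape[1]];b=(u>box[0])&(u<box[2])&(v>box[1])&(v<box[3])
    ex=np.r_[co[:2],0];ex=ex/np.linalg.norm(ex);ex=ex-n*(ex@n);ex/=np.linalg.norm(ex);ey=np.cross(n,ex)
    m=b&(D>.0155)&(D<.021);P=W[m]
    A=np.c_[P@ex,P@ey]
    r=least_squares(lambda p:np.hypot(*(A-p[:2]).T)-13.75e-3,A.mean(0),loss='soft_l1',f_scale=.001)
    mo=r.x[0]*ex+r.x[1]*ey+n*(n@np.array([0,0,co[2]])+.018)
    print('rim n',m.sum(),'med D',np.median(D[m]),'mouth',mo,'rms',np.sqrt(np.mean(r.fun**2)))
    m=b&(D<-.002)&(H>8)&(H<35)&(S>80);print('disc n',m.sum(),'D',np.percentile(D[m],[5,50,95]) if m.any() else '', W[m].mean(0) if m.any() else '')
    return mo,n,ex,ey,D
E
python3 - <<'E'
from cupfit import *
c,C,s=pickle.load(open('w5.pkl','rb'));T=tool_T(s);W=C@T[:3,:3].T+T[:3,3]
p=ballc(c,C);mo,n,ex,ey,D=cup(c,W,(238,24,296,88))
tip=T[:3,:3]@p+T[:3,3];d=tip-mo;print('tip in cup',d@ex,d@ey,d@n)
print('axis',n,'ex',ex)
c,W=pickle.load(open('top0.pkl','rb'));cup(c,W,(122,228,150,255))
E
```

```text
ball px 279.6825256347656 66.77777862548828 12.079495429992676 by size [ 0.0953 -0.0007  0.0175] by depth [ 0.0952 -0.0007  0.0166]
panel 17715 [ 0.5247 -0.0911 -0.1461] tilt 28.03730973681109 dir -9.845394411297413
rim n 482 med D 0.01782051368293642 mouth [0.4875 0.3102 0.1019] rms 0.0010324678468705468
disc n 164 D [-0.0303 -0.0291 -0.028 ] [0.503  0.3083 0.0569]
tip in cup 0.029854802739013222 -0.009739533191415942 0.08823831850230097
axis [-0.4631  0.0804  0.8826] ex [ 0.8696 -0.1509  0.47  ]
panel 2102 [ 0.5206 -0.0899 -0.1456] tilt 27.847705067464467 dir -9.792317572917096
rim n 50 med D 0.018188942246667103 mouth [0.4885 0.3096 0.1013] rms 0.0014326785091692117
disc n 0 D
```

```bash
python3 - <<'E'
from cupfit import *
c,C,s=pickle.load(open('w5.pkl','rb'));R=np.array(s['eef_rot'])
n=np.array([-.4631,.0804,.8826]);ex=np.array([.8696,-.1509,.47]);ey=np.cross(n,ex)
for zz in (30,14): print(R.T@(-.0299*ex+.0097*ey+(zz/1000-.0882)*n)/.3)
print('n in tool units/10mm',R.T@n*.01/.3,'ex',R.T@ex*.01/.3,'ey',R.T@ey*.01/.3)
E
```

```text
[ 0.003  -0.0326  0.218 ]
[ 0.0281 -0.0328  0.2651]
n in tool units/10mm [-0.0157  0.0002 -0.0294] ex [ 0.0294 -0.0003 -0.0157] ey [-0.0003 -0.0333 -0.    ]
```

Call:
{"fn": "arm_command", "kwargs": {
  "commands": [
    [1,0,-0.033,0.08,-0.003],
    [1,0.003,-0.033,0.218,-0.003],
    [1,0.015,-0.033,0.24,-0.003],
    [1,0.028,-0.033,0.265,-0.003],
    [1,0.028,-0.033,0.265,-0.003]
  ]
}}

```text
time: 10.18
eef_pos: [0.3876, 0.3293, 0.132]
eef_rot: [[0.985, -0.17, 0.001], [-0.17, -0.985, 0.0], [0.001, -0.001, -1.0]]
wrist_force: [0.0, 0.0, -0.0]
gripper_width: 0.167
grasp_force: 107.4
```

Call:
{"fn": "arm_command", "kwargs": {
  "commands": [
    [1,0,0,0,0],
    [1,0,0,0,0]
  ]
}}

```text
time: 10.42
eef_pos: [0.3871, 0.3295, 0.132]
eef_rot: [[0.986, -0.169, 0.001], [-0.169, -0.986, 0.0], [0.001, -0.001, -1.0]]
wrist_force: [0.3, -0.9, 0.3]
gripper_width: 0.167
grasp_force: 107.4
```

```bash
python3 - <<'E'
from cupfit import *
c,C,s=penpose();save(c,'w6');T=tool_T(s);print(s['eef_pos'],s['wrist_force'],s['wrist_torque'],s['time'])
p=ballc(c,C);tip=T[:3,:3]@p+T[:3,3]
mo=np.array([.4875,.3102,.1019]);n=np.array([-.4631,.0804,.8826]);ex=np.array([.8696,-.1509,.47]);ey=np.cross(n,ex)
d=tip-mo;print('tip in cup (old mouth)',d@ex,d@ey,d@n)
d=T[:3,:3]@np.array([.0952,-.0007,.0166])+T[:3,3]-mo;print(' with old tip',d@ex,d@ey,d@n)
W=C@T[:3,:3].T+T[:3,3];u,v=280,66
mo2,n2,ex2,ey2,D=cup(c,W,(225,15,335,130))
d=tip-mo2;print('tip in cup (new)',d@ex2,d@ey2,d@n2)
E
```

```text
pitch up 29.41 yaw in tool 0.02 x [-0.0527  0.0552] ztop@0 -0.0301 n 7382 std 0.0006005792913954315
[0.3871 0.3295 0.132 ] [ 0.2589 -0.9145  0.344 ] [-0.0633  0.0109 -0.0074] 10.425
ball px 279.90216064453125 66.85869598388672 12.208765983581543 by size [ 0.0951 -0.0006  0.0158] by depth [ 0.0952 -0.0006  0.0168]
tip in cup (old mouth) 8.820192815302969e-05 0.0026495818603444084 0.015036161180806838
 with old tip 0.00017852447192391423 0.0027348517870896803 0.01522152921497142
panel 27447 [ 0.5242 -0.0911 -0.1458] tilt 28.01389569544982 dir -9.862288133391573
rim n 1219 med D 0.017802861133114245 mouth [0.4876 0.3104 0.1019] rms 0.0010371799756264766
disc n 445 D [-0.0305 -0.0293 -0.0282] [0.5038 0.3072 0.0573]
tip in cup (new) 1.275511296121995e-05 0.0023945976149328946 0.015081483844141982
```

View pics/w6.png

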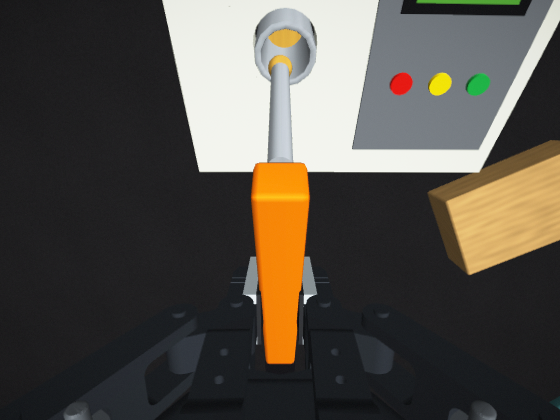

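The ball at (280,66) is right over the mouth, about 2.4 mm off sideways. I'll correct that and insert along the axis to just short of the disc, whose depth is about 47 mm.

Call:
{"fn": "arm_command", "kwargs": {
  "commands": [
    [1,0,0.008,0,0],
    [1,0.016,0.008,0.03,0],
    [1,0.035,0.008,0.066,0],
    [1,0.056,0.008,0.106,0],
    [1,0.077,0.008,0.145,0]
  ]
}}

```text
time: 11.1
eef_pos: [0.4097, 0.3228, 0.0867]
eef_rot: [[0.986, -0.17, -0.001], [-0.17, -0.986, -0.0], [-0.001, 0.0, -1.0]]
wrist_force: [-0.7, 0.7, -0.7]
gripper_width: 0.173
grasp_force: 107.4
```

Call:
{"fn": "arm_command", "kwargs": {
  "commands": [
    [1,0,0,0,0],
    [1,0,0,0,0]
  ]
}}

```text
time: 11.35
eef_pos: [0.4092, 0.3233, 0.0879]
eef_rot: [[0.986, -0.169, -0.0], [-0.169, -0.986, 0.0], [-0.0, -0.0, -1.0]]
wrist_force: [0.5, -0.1, -0.8]
gripper_width: 0.164
grasp_force: 107.4
```

```bash
cat > tip.py <<'E'
from cupfit import *
def rep(k=3):
  for i in range(k):
    if i: capture('wrist')
    s=sense();T=tool_T(s);mo=np.array([.4876,.3104,.1019]);n=np.array([-.4631,.0804,.8826]);ex=np.array([.8696,-.1509,.47]);ey=np.cross(n,ex)
    d=T[:3,:3]@np.array([.0952,-.0006,.0167])+T[:3,3]-mo;print('tip',np.array([d@ex,d@ey,d@n]),'F xyz cup',np.array([ex,ey,n])@s['wrist_force'],'tq',s['wrist_torque'],s['time'])
rep()
E
python3 tip.py
```

```text
tip [-0.0005  0.0001 -0.0345] F xyz cup [ 0.0525 -0.0258 -0.8935] tq [ 0.0682 -0.0108 -0.0514] 11.35
tip [-0.0004  0.0001 -0.0343] F xyz cup [-0.1844  0.6781 -0.5421] tq [ 0.012  -0.0203 -0.0462] 11.4
tip [-0.0003  0.0001 -0.0342] F xyz cup [ 0.5924 -0.0366  0.0893] tq [ 0.0251 -0.019  -0.0184] 11.45
```

Call:
{"fn": "arm_command", "kwargs": {
  "commands": [
    [1,0.004,0,0.0074,0],
    [1,0.008,0,0.015,0],
    [1,0.011,0,0.0206,0],
    [1,0.0141,0,0.0265,0],
    [1,0.0141,0,0.0265,0]
  ]
}}

```text
time: 12.08
eef_pos: [0.4134, 0.3224, 0.0798]
eef_rot: [[0.986, -0.169, -0.0], [-0.169, -0.986, 0.0], [-0.0, 0.0, -1.0]]
wrist_force: [-2.1, 0.2, 1.8]
gripper_width: 0.169
grasp_force: 107.7
```

```bash
python3 tip.py
```

```text
tip [-0.0006 -0.0001 -0.0437] F xyz cup [-0.9809 -0.1848  2.6142] tq [-0.0538  0.2283 -0.044 ] 12.075
tip [-0.0006 -0.0001 -0.0436] F xyz cup [-0.8256 -0.1997  1.6017] tq [-0.0932  0.2006 -0.0769] 12.125
tip [-0.0006 -0.0001 -0.0436] F xyz cup [-0.6907 -0.1319  1.8293] tq [-0.0869  0.2508 -0.0747] 12.175
```

Call:
{"fn": "arm_command", "kwargs": {
  "commands": [
    [1,0.0018,0,0.0035,0],
    [1,0.0037,0,0.007,0],
    [1,0.0037,0,0.007,0],
    [1,0.0037,0,0.007,0],
    [1,0.0037,0,0.007,0]
  ]
}}

```text
time: 12.8
eef_pos: [0.4145, 0.3222, 0.0778]
eef_rot: [[0.986, -0.169, -0.0], [-0.169, -0.986, 0.0], [-0.0, -0.0, -1.0]]
wrist_force: [-2.4, -0.1, 2.5]
gripper_width: 0.168
grasp_force: 107.8
```

```bash
python3 tip.py
```

```text
tip [-0.0005 -0.0001 -0.0459] F xyz cup [-0.8524 -0.5244  3.3028] tq [ 0.0287  0.4455 -0.0531] 12.8
tip [-0.0005 -0.0001 -0.046 ] F xyz cup [-1.5116  0.2154  3.391 ] tq [-0.0092  0.4571 -0.0319] 12.85
tip [-0.0005 -0.0001 -0.046 ] F xyz cup [-2.2356 -0.9325  4.2011] tq [-0.0828  0.5314 -0.0209] 12.9
```

Call:
{"fn": "arm_command", "kwargs": {
  "commands": [
    [1,0.001,0,0.0018,0],
    [1,0.001,0,0.0018,0],
    [1,0.001,0,0.0018,0],
    [1,0.001,0,0.0018,0],
    [1,0.001,0,0.0018,0]
  ]
}}

```text
time: 13.52
eef_pos: [0.4149, 0.3221, 0.0773]
eef_rot: [[0.986, -0.169, -0.0], [-0.169, -0.986, 0.0], [-0.0, -0.0, -1.0]]
wrist_force: [-3.9, 0.3, 2.3]
gripper_width: 0.172
grasp_force: 107.8
```

Call:
{"fn": "arm_command", "kwargs": {
  "commands": [
    [1,0,0,0,0],
    [1,0,0,0,0],
    [1,0,0,0,0],
    [1,0,0,0,0]
  ]
}}

```text
time: 14.02
eef_pos: [0.4149, 0.3221, 0.0773]
eef_rot: [[0.986, -0.169, -0.0], [-0.169, -0.986, 0.0], [-0.0, -0.0, -1.0]]
wrist_force: [-4.4, -0.5, 2.8]
gripper_width: 0.169
grasp_force: 107.8
```

```bash
python3 tip.py
```

```text
tip [-0.0004 -0.0001 -0.0466] F xyz cup [-2.4358 -1.2709  4.4155] tq [0.0448 0.5756 0.0006] 14.025
tip [-0.0004 -0.0001 -0.0466] F xyz cup [-2.2091 -0.1729  4.0498] tq [0.1217 0.587  0.0036] 14.075
tip [-0.0004 -0.0002 -0.0466] F xyz cup [-3.0239 -1.3068  2.8527] tq [0.0271 0.6285 0.0256] 14.125
```

```bash
python3 - <<'E'
from cupfit import *
c,C,s=penpose();save(c,'w7')
E
python3 -c "
import cv2
a=cv2.imread('pics/w7.png');cv2.imwrite('pics/w7c.png',cv2.resize(a[0:210,150:430],(800,600)))"
```

```text
pitch up 29.52 yaw in tool 0.04 x [-0.0527  0.0552] ztop@0 -0.0301 n 7443 std 0.0005990316859561731
```

View pics/w7c.png

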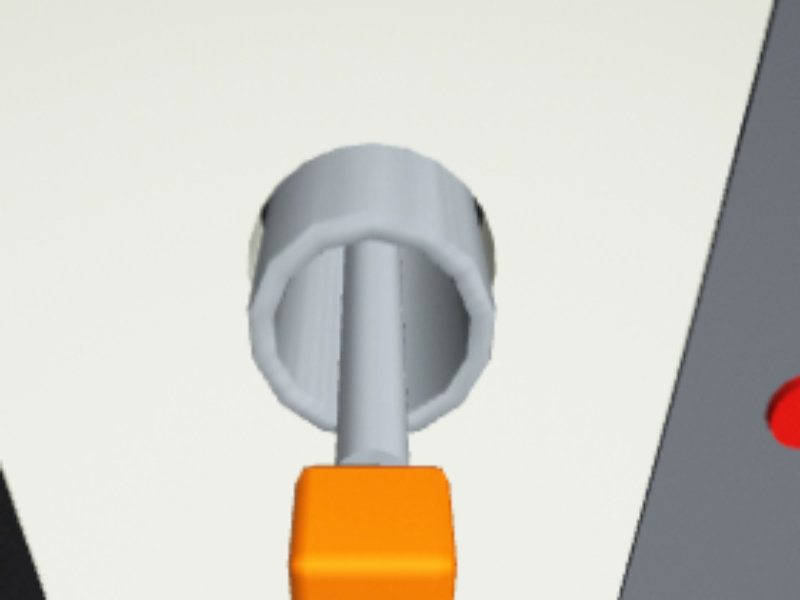

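The shank is centred in the cup and the pitch has not changed. Force is ~4 N, so the contact has been pressed about 4 mm for over a second. I'll withdraw along the axis.

Call:
{"fn": "arm_command", "kwargs": {
  "commands": [
    [1,-0.016,0,-0.03,0],
    [1,-0.04,0,-0.075,0],
    [1,-0.07,0,-0.131,0],
    [1,-0.1,0,-0.187,0],
    [1,-0.11,0,-0.35,0]
  ]
}}

```text
time: 14.8
eef_pos: [0.3807, 0.3272, 0.1827]
eef_rot: [[0.986, -0.169, -0.002], [-0.169, -0.986, -0.002], [-0.002, 0.002, -1.0]]
wrist_force: [0.6, 0.8, -0.2]
gripper_width: 0.166
grasp_force: 107.4
```

Call:
{"fn": "arm_command", "kwargs": {
  "commands": [
    [1,0,0,-0.16,0],
    [1,0,0,-0.16,0]
  ]
}}

```text
time: 15.05
eef_pos: [0.3829, 0.3289, 0.2344]
eef_rot: [[0.986, -0.169, 0.005], [-0.169, -0.986, 0.003], [0.005, -0.004, -1.0]]
wrist_force: [0.3, -0.8, -1.6]
gripper_width: 0.17
grasp_force: 107.3
```

```bash
python3 - <<'E'
from h import *
plan([.50,-.0155,.235],-0.4)
E
```

```text
shift [ 0.5788  1.0655 -0.0035] turn -0.0519 rows 5.8 yaw -9.74 t 15.05 F [ 0.32 -0.77 -1.64]
```

Call:
{"fn": "arm_command", "kwargs": {
  "commands": [
    [1,0.08,0.15,0,-0.02],
    [1,0.18,0.33,0,-0.052],
    [1,0.28,0.51,0,-0.052],
    [1,0.38,0.7,0,-0.052],
    [1,0.47,0.86,0,-0.052]
  ]
}}

```text
time: 15.68
eef_pos: [0.4774, 0.0475, 0.2305]
eef_rot: [[1.0, -0.007, -0.0], [-0.007, -1.0, -0.0], [-0.0, 0.0, -1.0]]
wrist_force: [1.7, 0.2, 0.1]
gripper_width: 0.169
grasp_force: 107.5
```

```bash
python3 - <<'E'
from h import *
plan([.47,-.0155,.235],-0.4)
E
```

```text
shift [-0.0231  0.2102 -0.0151] turn -0.0001 rows 1.0 yaw -0.41 t 15.675 F [1.72 0.23 0.14]
```

Call:
{"fn": "arm_command", "kwargs": {
  "commands": [
    [1,-0.02,0.15,-0.015,0],
    [1,-0.02,0.21,-0.015,0],
    [1,-0.02,0.21,-0.015,0],
    [1,-0.02,0.21,-0.015,0]
  ]
}}

```text
time: 16.18
eef_pos: [0.4709, -0.0124, 0.2347]
eef_rot: [[1.0, -0.006, -0.0], [-0.006, -1.0, 0.0], [-0.0, -0.0, -1.0]]
wrist_force: [0.9, 0.3, -0.2]
gripper_width: 0.172
grasp_force: 107.5
```

```bash
python3 - <<'E'
from cupfit import *
c,C,s=penpose();save(c,'w8');T=tool_T(s);W=C@T[:3,:3].T+T[:3,3];print(s['eef_pos'],s['time'])
p=ballc(c,C);print('tip',T[:3,:3]@p+T[:3,3])
hsv=cv2.cvtColor(c['pixels'],cv2.COLOR_RGB2HSV).astype(int);H,S,V=np.moveaxis(hsv,-1,0);x,y,z=np.moveaxis(W,-1,0)
b=(H>100)&(H<125)&(S>130)&(abs(y)<.1)&(abs(x-.55)<.12)
m=b&(z>.006)&(z<.02);r=cv2.minAreaRect(W[m][:,:2].astype(np.float32)*1000);print('base',m.sum(),r)
for lo,hi in ((.48,.545),(.565,.63)):
    m=b&(z>.09)&(x>lo)&(x<hi);P=W[m];print('up',len(P),P.mean(0) if len(P) else '',np.percentile(P,[1,99],axis=0) if len(P) else '')
    if len(P):
        t=P[P[:,2]>np.percentile(P[:,2],99)-.006];print('  prongs',len(t),'y range',t[:,1].min(),t[:,1].max(),'x',t[:,0].min(),t[:,0].max(),'z',np.median(t[:,2]))
E
```

```text
pitch up 29.31 yaw in tool -0.76 x [-0.0553  0.0553] ztop@0 -0.0295 n 887 std 0.0007300120223165228
[ 0.4709 -0.0124  0.2347] 16.175
ball px 279.5 66.71052551269531 11.974508285522461 by size [ 0.0957 -0.0007  0.019 ] by depth [ 0.0954 -0.0007  0.0168]
tip [ 0.5663 -0.0122  0.218 ]
base 5803 ((554.7506103515625, -15.113761901855469), (90.39885711669922, 104.02104949951172), 89.88365936279297)
up 330 [ 0.5148 -0.0197  0.113 ] [[ 0.5073 -0.0331  0.0956]
 [ 0.5395  0.003   0.2624]]
  prongs 6 y range -0.008115592365246463 -0.008017467981499871 x 0.5349065598394472 0.542101988220464 z 0.26304438100192984
up 1116 [ 0.5958 -0.0153  0.1251] [[ 0.5904 -0.0333  0.0908]
 [ 0.6036  0.0031  0.1413]]
  prongs 308 y range -0.03395572765124114 0.0035069713798747335 x 0.5901158973554927 0.5989033727652853 z 0.13931507805689647
```

View pics/w8.png

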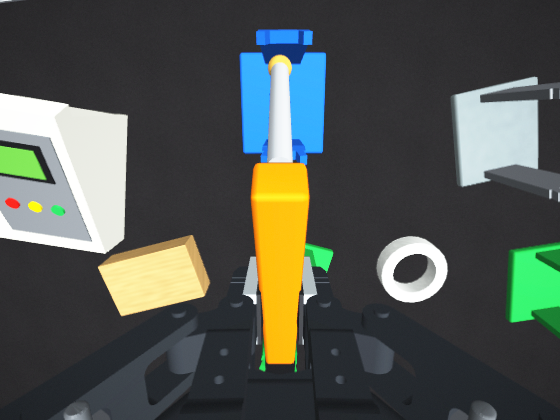

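The wrist view shows the blue rest ahead, higher upright at (285,38), ball at (280,66). Pose agrees with the first estimate.

```bash
python3 - <<'E'
from h import *
plan([.554,-.0158,.14],-0.1)
E
```

```text
shift [0.2767 0.0103 0.3157] turn -0.0012 rows 2.0 yaw -0.31 t 16.225 F [ 0.22 -0.27 -0.49]
```

Call:
{"fn": "arm_command", "kwargs": {
  "commands": [
    [1,0.14,0.005,0,-0.001],
    [1,0.277,0.01,0,-0.001],
    [1,0.277,0.01,0.1,-0.001],
    [1,0.277,0.01,0.22,-0.001],
    [1,0.277,0.01,0.315,-0.001]
  ]
}}

```text
time: 16.85
eef_pos: [0.5539, -0.0157, 0.1387]
eef_rot: [[1.0, -0.002, -0.001], [-0.002, -1.0, 0.001], [-0.001, -0.001, -1.0]]
wrist_force: [0.1, -0.8, -0.4]
gripper_width: 0.161
grasp_force: 107.5
```

Call:
{"fn": "arm_command", "kwargs": {
  "commands": [
    [1,0,0,0,0],
    [1,0,0,0,0]
  ]
}}

```text
time: 17.1
eef_pos: [0.5548, -0.0163, 0.1414]
eef_rot: [[1.0, -0.003, 0.001], [-0.003, -1.0, 0.0], [0.001, -0.0, -1.0]]
wrist_force: [0.9, -0.3, -1.0]
gripper_width: 0.169
grasp_force: 107.5
```

```bash
python3 - <<'E'
from h import *
s=sense();print(s['eef_pos'],s['eef_rot'][:2,0]);plan([.554,-.0158,.12],-0.1)
E
```

```text
[ 0.55482885 -0.01633134  0.14138249] [ 0.99999513 -0.00292432]
shift [-0.0028 -0.0017  0.0713] turn -0.0004 rows 0.3 yaw -0.17 t 17.1 F [ 0.92 -0.33 -1.04]
```

Call:
{"fn": "arm_command", "kwargs": {
  "commands": [
    [1,-0.002,-0.001,0.03,0],
    [1,-0.002,-0.001,0.06,0],
    [1,-0.002,-0.001,0.075,0],
    [1,-0.002,-0.001,0.085,0],
    [1,-0.002,-0.001,0.095,0]
  ],
  "grip_force": 20
}}

```text
time: 17.73
eef_pos: [0.5552, -0.0167, 0.1131]
eef_rot: [[1.0, -0.004, 0.003], [-0.004, -1.0, -0.0], [0.003, 0.0, -1.0]]
wrist_force: [4.0, -0.3, 26.1]
gripper_width: 0.171
grasp_force: 110.4
```

Call:
{"fn": "arm_command", "kwargs": {
  "commands": [
    [1,0,0,0.01,0],
    [1,0,0,0.02,0],
    [1,0,0,0.027,0],
    [1,0,0,0.027,0]
  ]
}}

```text
time: 18.23
eef_pos: [0.556, -0.0168, 0.1054]
eef_rot: [[1.0, -0.004, 0.005], [-0.004, -1.0, -0.0], [0.005, 0.0, -1.0]]
wrist_force: [4.4, -1.0, 18.7]
gripper_width: 0.173
grasp_force: 109.8
```

```bash
python3 - <<'E'
from cupfit import *
c,C,s=penpose();save(c,'w9');print(s['eef_pos'],s['wrist_force'],s['wrist_torque'],s['time'])
E
```

```text
pitch up 15.08 yaw in tool 0.78 x [-0.0417  0.0639] ztop@0 -0.03 n 812 std 0.0010980360550214613
[ 0.556  -0.0168  0.1054] [ 4.395  -1.0015 18.7443] [-0.283  -0.2428  0.0243] 18.225
```

Call:
{"fn": "arm_command", "kwargs": {
  "commands": [
    [1,0,0,0.004,0],
    [1,0,0,0.004,0],
    [1,0,0,0.004,0]
  ]
}}

```text
time: 18.65
eef_pos: [0.5562, -0.0166, 0.1045]
eef_rot: [[1.0, -0.004, 0.005], [-0.004, -1.0, -0.0], [0.005, 0.0, -1.0]]
wrist_force: [3.9, -0.9, 23.3]
gripper_width: 0.171
grasp_force: 110.4
```

```bash
python3 - <<'E'
from cupfit import *
c,C,s=penpose();save(c,'w9');print(s['eef_pos'],s['wrist_force'],s['wrist_torque'],s['time'])
E
```

```text
pitch up 14.14 yaw in tool 0.9 x [-0.0412  0.0642] ztop@0 -0.03 n 820 std 0.00107380599014332
[ 0.5562 -0.0166  0.1045] [ 3.8635 -0.8916 23.3224] [-0.104   0.0388  0.0134] 18.65
```

Call:
{"fn": "arm_command", "kwargs": {
  "commands": [
    [1,0,0,-0.003,0],
    [0.5,0,0,-0.003,0],
    [0.3,0,0,-0.003,0],
    [0.1,0,0,-0.003,0],
    [-0.2,0,0,-0.003,0]
  ]
}}

```text
time: 19.32
eef_pos: [0.5535, -0.0167, 0.1032]
eef_rot: [[1.0, -0.004, -0.0], [-0.004, -1.0, 0.0], [-0.0, -0.0, -1.0]]
wrist_force: [-1.0, -0.2, -0.3]
gripper_width: 0.6
grasp_force: 0.0
```

Call:
{"fn": "arm_command", "kwargs": {
  "commands": [
    [-0.3,0,0,0,0],
    [-0.3,0,0,-0.05,0],
    [-0.3,0,0,-0.2,0],
    [-0.3,-0.1,0,-0.4,0],
    [-0.3,-0.1,0,-0.4,0]
  ]
}}

```text
time: 19.95
eef_pos: [0.5242, -0.0164, 0.2281]
eef_rot: [[1.0, -0.003, 0.006], [-0.003, -1.0, -0.001], [0.006, 0.001, -1.0]]
wrist_force: [0.1, -0.4, -0.7]
gripper_width: 0.645
grasp_force: 0.0
```

```bash
python3 - <<'E'
from cupfit import *
s=sense();c=capture('wrist');save(c,'w10');T=tool_T(s);W=cloud(c,T@np.array(c['T_tool_cam']))
print(s['eef_pos'],s['gripper_width'],s['grasp_force'],s['time'])
hsv=cv2.cvtColor(c['pixels'],cv2.COLOR_RGB2HSV).astype(int);H,S,V=np.moveaxis(hsv,-1,0);x,y,z=np.moveaxis(W,-1,0)
m=(H>5)&(H<22)&(S>150)&(V>120)&(abs(y+.015)<.03)&(z>.09)&(x>.48)&(x<.63);P=W[m]
k=np.ones(len(P),bool)
for i in range(10):
    co=np.polyfit(P[k,0],P[k,2],1);e=P[:,2]-np.polyval(co,P[:,0]);k=abs(e)<max(.002,.02*.7**i)
Q=P[k];r=cv2.minAreaRect(Q[:,:2].astype(np.float32)*1000);print('pitch',np.degrees(np.arctan(co[0])),'yaw',np.degrees(np.arctan(np.polyfit(Q[:,0],Q[:,1],1)[0])),'x',np.percentile(Q[:,0],[1,99.7]),'y mid',np.median(Q[:,1]),'ztop at .5548',np.polyval(co,.5548),r)
E
```

```text
[ 0.5242 -0.0164  0.2281] 0.6454365663540456 0.0 19.95
pitch 14.67866896755056 yaw 0.5583868964454375 x [0.4967 0.6196] y mid -0.009054706293530716 ztop at .5548 0.13386636247629474 ((558.0711669921875, -15.98455810546875), (15.803832054138184, 123.04473876953125), 89.75453186035156)
```

View pics/w10.png

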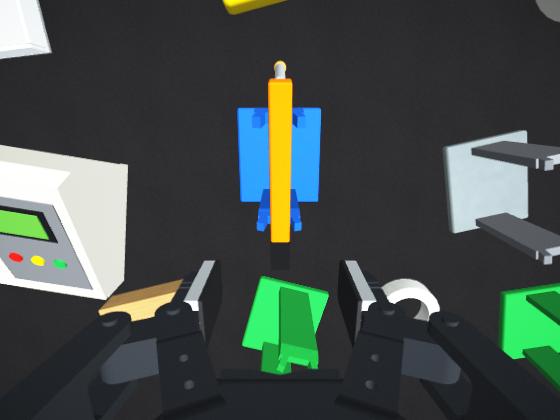

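The pen lies in both notches of the blue rest (280,80–240), tip beyond the higher end at (280,66). Pitch is 14.7°, the height matches, and it is about 1 mm off sideways. I'll hand in.

```bash
python3 -c "
from plant import *
print(close_job())"
```

```text
the job is handed in; nothing more can be done
None
```

The ball tip pressed the cup's contact about 4 mm at about 4 N for over a second (by wrist force and arm position). The pen now lies released in both notches of the blue rest with its tip beyond the higher end, and the job is handed in; no verdict came back.

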